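Close up the seal-drawer row and stand the fallen caddy

TASK

In the wooden lane, butt the loose drawer module flush against the drawer module that stands at the end of the lane: no gap between them, square, and front faces level. Then stand the fallen metal caddy upright, knob up, on the lane's floor in the room left between that module and the pewter weight; set it down, do not drop it, and leave everything else, the end module and the weight included, where it stands.

Things in the scene. Friction and masses are not known exactly. Their poses are not given: they have to be found in the camera images.
- rack: Fixed wooden lane, open to the front (-x) and top. Origin: middle of its underside on the table. Its y axis runs along the lane, x points away from the robot towards the back fence. Floor 10 mm thick, from x = -70 to +40 mm; back fence face at x = +40 mm, fence 12 mm thick, its top 30 mm above the table; end cheeks 12 mm thick, 55 mm high, inner faces at y = +188 and -188 mm.
- end_module: Dark wooden block of two tiny drawers, 60 mm deep (x) x 70 mm wide (y, along the lane) x 80 mm high, 0.7 kg, standing in the lane against one end cheek (either end) and the back fence. Origin: middle of its underside; drawer fronts face -x.
- loose_module: A like drawer module, 60 (x) x 70 (y) x 80 mm (z), about 0.4 kg, standing askew near the middle of the lane, away from the fence. Origin: middle of its underside; drawer fronts face -x.
- caddy: Square metal caddy, 44 x 44 x 80 mm, with a mushroom knob (22 mm across, reaching 13 mm further) on the middle of its lid; about 0.16 kg. Lies on its side on the table before the lane at the start. Origin: the middle of the 80 mm body (without knob); its x axis runs along its length towards the knob, so x points up when it stands, with the origin then 40 mm above its support.
- weight: Round pewter weight with a knob, 50 mm across, 68 mm high, standing in the lane near the other end. Origin: middle of its underside. Leave it.
- matrix: Bronze seal matrix, 42 mm across, 57 mm high, upright on the table. Origin: underside. Leave it.
- spoon: Horn spoon, 150 mm long along its x, lying on the table. Leave it.
- dome: Glass dome on a wooden foot, 104 mm across, 116 mm high. Origin: underside. Leave it.
- wax_tin: Flat round wax tin, 74 mm across, 34 mm high. Origin: underside. Leave it.
Mind the look-alikes: they are no part of the job. Leave any blue, pink or yellow look-alike of the loose_module alone.

How it is judged:
On the way, in this order (a step that is already met when the one before it is completed fails the run):
1. the loose module is butted flush against the end module (horizontal distance between loose_module and end_module below 0.073 m and x of loose_module in the frame of end_module between -0.004 and 0.004 m and angle between the x axis of loose_module and the x axis of end_module, either way round below 0.05 rad and angle between loose_module's own z axis and vertical below 0.05 rad and z of loose_module in the frame of rack below 0.014 m), for 0.3 s.
2. the caddy stands upright on the lane's floor (angle between caddy's own x axis and vertical below 0.08 rad and z of caddy in the frame of rack between 0.046 and 0.054 m and x of caddy in the frame of rack between -0.055 and 0.03 m and y of caddy in the frame of rack between -0.125 and 0.125 m), for 0.3 s.
At the end, for the whole second after the job is handed in: The loose module stands on the lane floor flush against the end module (centres at most 73 mm apart, i.e. gap under 3 mm; fronts level within 4 mm; square within 0.05 rad) and the caddy stands knob up (within 0.08 rad) on the lane's floor between that module and the weight; both at rest (all of step 1 and all of step 2 and linear speed of each of loose_module, caddy below 0.01 m/s); the robot touches nothing.
It fails at once if a bystander was moved more than 30 mm or the glass dome tipped (distance of any of weight, matrix, spoon, dome, wax_tin from where it was at the start of the episode above 0.03 m or angle between dome's own z axis and vertical above 0.3 rad).
It fails at once if the end module was shifted more than 12 mm (distance of end_module from where it was at the start of the episode above 0.012 m).
It fails at once if the caddy was dropped (falling free more than 30 mm up) (height (world z) of caddy above 0.085 m and contact force between caddy and anything else below 0.01 N).
It also fails if it takes over 67 s, if anything falls off the work surface, if the arm or the gripper's body presses on something with over 40 N, if the wrist force passes 120 N, or if a joint passes its speed limit or range.

ROBOT

A 6-joint arm with a two-finger parallel gripper is mounted at the origin on the work surface. World frame = base frame: x ahead of the robot, y to its left, z up, the work surface at z = 0. Lengths are in m, angles in rad, forces in N, time in s.
With the tool pointing down it reaches from about 0.425 to 1.125 m from the base axis. Payload 14.9 kg.
Tool frame: the origin (TCP) lies midway between the tips of the shut fingers; the grasp point (between the pads) lies 19 mm behind it; z points along the fingers, y is the line along which they close (so a half turn about z gives the same grasp; the last joint's range is limited). The gripper opens to 91 mm and grips with 3 to 60 N. Pads are 32 mm wide; open, the fingers measure 118 mm over their backs; the gripper's body (76 mm by 178 mm) begins 60 mm behind the grasp point.
Start: joints at [-1.202, 0.379, 1.734, -0, 1.028, -0.033], TCP at [0.274, -0.644, 0.214] pointing down, gripper open.
Joint ranges: [-2.77, 2.77], [-0.74, 2.19], [0, 2.66], [-1.06, 4.2], [0.31, 2.87], [-3.08, 3.08]. Speed limits (rad/s): [1.89, 1.89, 2.39, 3.14, 3.14, 3.14].

INTERFACE

Orientations are given as [roll, pitch, yaw] about the fixed x, y, z axes, in that order (R = Rz(yaw) Ry(pitch) Rx(roll)).
In Python, from workcell import arm, cams, nets gives the robot as it stands. The module is installed in compiled form; this text tells all that it offers. Calls block until the motion is done:
- arm.move_ptp(position, orientation): joint-space move of the TCP to a pose.
- arm.move_linear(position, vel=0.15, ori=None): straight line of the TCP; ori=None keeps the orientation; vel is the mean speed in m/s.
- arm.movej(angles): joint-space move.
- arm.open_gripper() and arm.grasp(): open the fingers fully, or close them until they stop; the grip force is fixed at half the most.
- arm.sleep(seconds).
- arm.inverse_kinematics(position, orientation): joint angles nearest the present ones, or None.
- cams.snapshot(name): name is "side" or "top"; returns (picture, depth): 384x512x3 uint8, red, green, blue; 384x512 float32, m along the optical axis (not along the pixel's ray), 0 where there is no reading.
- cams.get_calibration(name): a dict with "intrinsics" (3x3 intrinsics, pixels), "rvec" (rotation vector, rad) and "tvec" (3), from world to camera coordinates, as OpenCV has them. Camera axes: x right, y down, z forward; pixel columns grow to the right and rows downward; lengths in m; the calibration is good to about 2 mm. A picture is of the moment at which its call begins. get_calibration takes no time and is no camera call.
A pose or a line that the arm cannot do raises arm.PlanningError and nothing moves.
- arm.hand_in(): hands the job in; it is judged then, once.
Trained networks look in the newest picture that a camera, given by its name, has taken for a name from the list of things; names that differ only in an ending like _2 or _b are one class to them, and where a whole thing is asked for, a point or a joint stands for the part that bears it (a point fixed in the world has none). Each returns a list of dicts, best first, with "p" (0 to 1); they miss things now and then, are a little off and sometimes report something else, mostly with a low value. They report only what shows in the picture. A call takes as long as a camera call. They do not tell look-alikes from the thing itself.
- nets.look_for(label, camera): "at" ([x, y, z] in m, in world coordinates, good to about 4 mm: the middle of the surface that is visible of it).
- nets.outline_of(label, camera): "mask" (384x512 bool, what is visible of it).
- nets.spot_point(label, camera): "at" ([x, y, z] in m, in world coordinates, good to about 4 mm: a listed point, or the origin of a listed thing).
Readings, each from a call of its own:
- arm.read_t(): time.
- arm.read_joint_positions(): joint angles.
- arm.read_qvel(): joint speeds.
- arm.read_effort(): joint torques, N m.
- arm.read_eef_pos(): TCP position.
- arm.read_eef_rot(): TCP orientation.
- arm.read_force(): force on the tool from outside, world axes, zero at the start.
- arm.read_ft_torque(): the same for the moment, N m.
- arm.read_width(): opening from 0.0 (shut) to 1.0 (fully open).
- arm.read_gripper_force(): force on a finger pad.
Only numpy, scipy, OpenCV 4.12 (cv2) and the standard library are available. Lean on these libraries where they do the work, as an engineer would, in place of code of your own. Each camera call takes 0.05 s, during which the arm holds its last target. There are 200 camera calls.

## Working session

There is one attempt and no reset: what is moved stays moved. The work goes in short steps, each a Python script; the robot and the scene stay as the last script left them, time stands still between calls to the robot, and variables do not carry over. Pictures are saved under pics/ and viewed, at most 10 in all, crops included, and the job is handed in when it is done.

```bash
mkdir -p pics; cat > h.py <<'E'
import numpy as np, cv2
from workcell import arm, cams, nets
def cal(n):
    c=cams.get_calibration(n); R=cv2.Rodrigues(np.array(c["rvec"],float))[0]
    return np.array(c["intrinsics"]),R,np.array(c["tvec"],float).ravel()
def cloud(n,d):
    K,R,t=cal(n); v,u=np.mgrid[:384,:512]
    P=np.stack([(u-K[0,2])/K[0,0]*d,(v-K[1,2])/K[1,1]*d,d],-1)
    return (P-t)@R
def save(n,im): cv2.imwrite(f"pics/{n}.png",im[...,::-1])
E
python3 - <<'E'
from h import *
ims=[]
for n in("side","top"):
    im,d=cams.snapshot(n); np.savez(f"{n}0",im=im,d=d); ims.append(im)
    K,R,t=cal(n); print(n,K[0,0],-R.T@t, (d>0).mean())
    for l in["rack","end_module","loose_module","caddy","weight","matrix","spoon","dome","wax_tin"]:
        for f in(nets.look_for,nets.spot_point):
            print(l,f.__name__,[(round(r["p"],2),np.round(r["at"],3).tolist()) for r in f(l,n)][:4])
save("side0",cv2.resize(ims[0],(800,600))); save("top0",cv2.resize(ims[1],(800,600)))
E
```

```text
side 421.7297183374649 [-0.05871786  0.57449865  0.9686134 ] 0.9960835774739584
rack call [(0.72, [0.616, 0.043, 0.014])]
rack call [(0.55, [0.648, -0.012, 0.005])]
end_module call [(0.73, [0.641, -0.148, 0.076])]
end_module call [(0.7, [0.661, -0.166, 0.009])]
loose_module call [(0.81, [0.614, -0.023, 0.08]), (0.74, [0.349, 0.052, 0.073]), (0.65, [0.469, 0.118, 0.072]), (0.64, [0.611, -0.3, 0.06])]
loose_module call [(0.94, [0.628, -0.037, 0.014]), (0.89, [0.629, -0.316, -0.003]), (0.8, [0.482, 0.107, -0.002]), (0.62, [0.365, 0.038, -0.004])]
caddy call [(0.96, [0.476, -0.076, 0.039]), (0.59, [0.609, -0.02, 0.078]), (0.37, [0.518, -0.257, 0.016])]
caddy call [(0.68, [0.488, -0.084, 0.024])]
weight call [(0.87, [0.636, 0.147, 0.05])]
weight call [(0.81, [0.65, 0.14, 0.005])]
matrix call [(0.61, [0.516, -0.259, 0.015])]
matrix call [(0.48, [0.522, -0.264, -0.002])]
spoon call []
spoon call [(0.9, [0.462, 0.238, -0.008]), (0.28, [0.649, -0.011, 0.005])]
dome call []
dome call []
wax_tin call [(0.71, [0.58, 0.424, 0.034])]
wax_tin call [(0.62, [0.591, 0.423, -0.002])]
top 360.4719229441
[... 443 characters left out ...]
se_module call [(0.72, [0.486, 0.105, 0.001]), (0.68, [0.624, -0.036, 0.012]), (0.62, [0.364, 0.042, 0.004]), (0.58, [0.629, -0.316, 0.001])]
caddy call []
caddy call [(0.59, [0.49, -0.086, 0.026])]
weight call [(0.72, [0.485, -0.085, 0.043])]
weight call [(0.61, [0.648, 0.138, 0.012])]
matrix call [(0.61, [0.516, -0.256, 0.02]), (0.39, [0.408, -0.39, 0.085])]
matrix call [(0.67, [0.519, -0.264, 0.001])]
spoon call [(0.67, [0.49, 0.236, 0.011]), (0.65, [0.649, -0.156, 0.088])]
spoon call [(0.85, [0.463, 0.241, -0.001])]
dome call [(0.76, [0.406, -0.388, 0.082])]
dome call [(0.88, [0.408, -0.411, 0.001])]
wax_tin call [(0.96, [0.589, 0.414, 0.03])]
wax_tin call [(0.7, [0.587, 0.421, -0.003])]
```

View pics/side0.png

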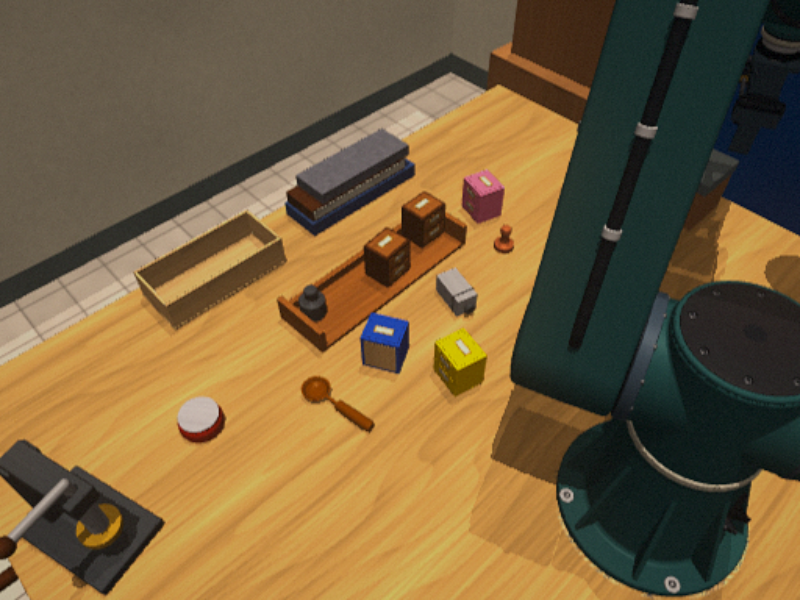

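View pics/top0.png

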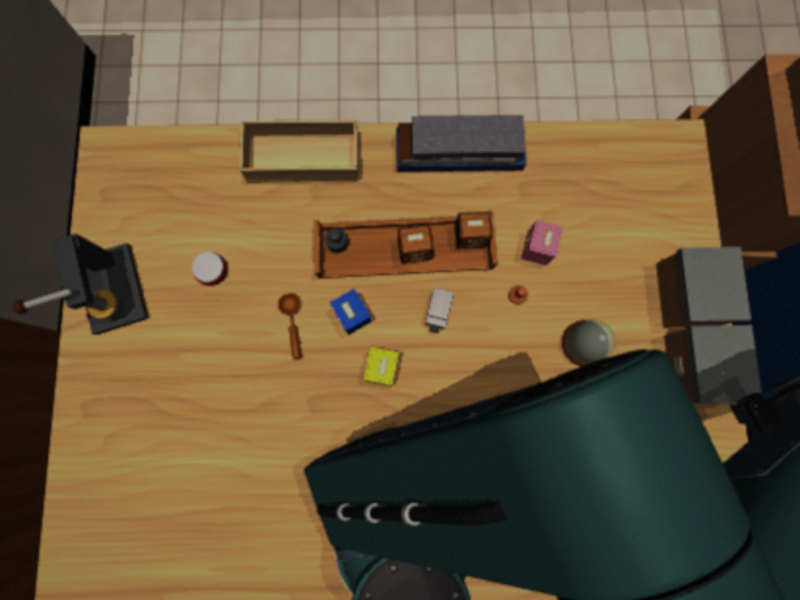

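The top view shows five module-like things:
- Brown loose module in mid-lane at (415,243).
- Brown end module at the right cheek, (475,230).
- Blue look-alike at (350,311).
- Yellow look-alike at (381,366).
- Pink look-alike at (543,242).

I choose the brown one at (415,243). It stands inside the lane, askew and away from the fence. The caddy is the grey box at (440,310) with its knob at (434,330), pointing towards the robot. Next I measure both and check the choice in a crop.

```bash
cat >> h.py <<'E'
def rect(P,im,c,zr,r=.06,col=None):
    "min-area rect of points near c with z in zr -> centre, size, angle (mod 90 deg), z"
    m=(np.hypot(P[...,0]-c[0],P[...,1]-c[1])<r)&(P[...,2]>zr[0])&(P[...,2]<zr[1])
    if col is not None: m&=col
    m=cv2.morphologyEx(m.astype(np.uint8),cv2.MORPH_OPEN,np.ones((3,3)))
    n,l,s,_=cv2.connectedComponentsWithStats(m); k=1+np.argmax(s[1:,4]); Q=P[l==k]
    (x,y),(w,h),a=cv2.minAreaRect((Q[:,:2]*1000).astype(np.float32))
    return np.round([x,y,w,h,(a+45)%90-45,np.median(Q[:,2])*1000,len(Q)],1)
E
python3 - <<'E'
from h import *
for n in("side","top"):
    f=np.load(n+"0.npz"); im,P=f["im"],cloud(n,f["d"])
    print(n,"table z",np.median(P[(abs(P[...,0]-.5)<.02)&(abs(P[...,1]-0)<.02)],0))
    for l,c,z in(("end",(.655,-.162),(.08,.105)),("loose",(.624,-.036),(.08,.105)),("caddy",(.489,-.085),(.036,.055)),("caddy+knob",(.489,-.085),(.012,.06)),("weight",(.648,.139),(.02,.09))):
        print(l,rect(P,im,c,z))
    m=(P[...,0]>.68)&(P[...,0]<.71)&(abs(P[...,1]-.06)<.06)&(P[...,2]>.02)&(P[...,2]<.04); Q=P[m]
    print("fence",np.round([np.median(Q[:,2]),Q[:,0].min(),Q[:,0].max(),*np.polyfit(Q[:,1],Q[:,0],1)],4))
    # front edge of rack floor
    m=(P[...,0]>.55)&(P[...,0]<.66)&(P[...,1]>.02)&(P[...,1]<.1)&(P[...,2]>.006)&(P[...,2]<.02); Q=P[m]
    print("floor",np.round([np.median(Q[:,2]),*np.percentile(Q[:,0],[0,2,98])],4))
    for s,y in((1,.18),(-1,-.205)):
        m=(P[...,0]>.57)&(P[...,0]<.72)&(abs(P[...,1]-y)<.03)&(P[...,2]>.047)&(P[...,2]<.062); Q=P[m]
        if len(Q)>5: print("cheek",len(Q),np.round(Q.min(0),3),np.round(Q.max(0),3),np.polyfit(Q[:,0],Q[:,1],1))
im=np.load("top0.npz")["im"]; s2=np.load("side0.npz")["im"]
save("crop1",np.hstack([cv2.resize(im[125:225,195:345],(400,267)),cv2.resize(s2[110:210,170:320],(400,267))]))
E
```

```text
side table z [4.99771774e-01 1.02706621e-04 1.78345581e-03]
end [ 657.6 -164.1   64.2   75.     2.3   91.5  340. ]
loose [627.9 -35.1  64.5  73.    6.3  91.8 393. ]
caddy [488.2 -85.7  45.5  82.2 -14.8  45.4 318. ]
caddy+knob [481.8 -83.9  45.5  95.8 -15.7  43.8 484. ]
weight [648.3 138.8  84.9  98.6   1.8  50.3 541. ]
fence [ 0.0303  0.6802  0.6975 -0.0272  0.687 ]
floor [0.0118 0.5689 0.571  0.6577]
cheek 225 [0.571 0.15  0.047] [0.69  0.189 0.062] [-0.05478401  0.21007754]
cheek 89 [ 0.581 -0.216  0.047] [ 0.638 -0.176  0.062] [ 0.27086799 -0.3687133 ]
top table z [ 5.01001775e-01  6.06313612e-04 -4.44367660e-04]
end [ 658.4 -164.1   62.1   70.3    2.3   89.9  373. ]
loose [628.1 -35.2  62.2  70.1   6.8  90.  378. ]
caddy [488.2 -85.5  43.7  78.5 -15.5  43.5 284. ]
caddy+knob [482.7 -83.8  44.   92.9 -15.3  42.9 329. ]
weight [648.4 141.2  85.1  92.    1.   50.2 368. ]
fence [ 0.0287  0.6803  0.6951 -0.0279  0.6884]
floor [0.0097 0.5687 0.572  0.6586]
cheek 149 [0.57  0.15  0.047] [0.69  0.187 0.059] [0.01120689 0.16985535]
cheek 96 [ 0.582 -0.214  0.047] [ 0.698 -0.178  0.061] [-0.00238578 -0.20509305]
```

View pics/crop1.png

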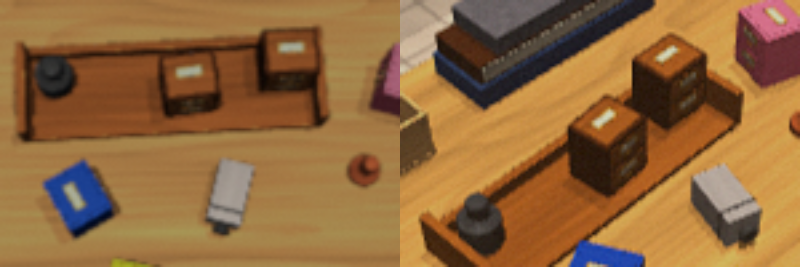

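The crop confirms the choice: the brown loose module is askew and off the fence, and the caddy's knob points at the robot. The rect sizes and heights match the text in both views. Next is the loose module.

```bash
cat > mod.py <<'E'
from h import *
from math import pi,radians as r
lane=r(1.75); ey=np.array([-np.sin(lane),np.cos(lane)])
c=np.array([.628,-.0352]); tgt=np.array([.658,-.1641])+.0702*ey
def ori(y):
    return [pi,0,y+pi/2*S]
for S in(1,-1):
    q=arm.inverse_kinematics([*c,.2],ori(r(6.5))); print(S,None if q is None else np.round(q,2))
S=min((1,-1),key=lambda s:abs(arm.inverse_kinematics([*c,.2],[pi,0,r(6.5)+s*pi/2])[5]))
Z=.042
arm.move_ptp([*c,.2],ori(r(6.5)))
arm.move_linear([*c,.10],vel=.25); arm.move_linear([*c,Z],vel=.1)
print("f",np.round(arm.read_force(),1)); arm.grasp()
print("w",arm.read_width()*91,arm.read_gripper_force(),np.round(arm.read_force(),1))
arm.move_linear([*c,Z+.004],vel=.05)
p=tgt+.012*ey
arm.move_linear([*p,Z+.004],vel=.08,ori=ori(lane))
arm.move_linear([*p,Z],vel=.03); print("down",np.round(arm.read_force(),1))
for d in(.004,.002,.0,-.001,-.002,-.003):
    arm.move_linear([*(tgt+d*ey),Z],vel=.02); f=arm.read_force(); print(d,np.round(f,1))
    if f[1]>10: break
arm.open_gripper(); arm.move_linear([*(tgt+d*ey),.16],vel=.2); print(arm.read_t(), tgt)
E
python3 mod.py
```

```text
1 [-0.09  0.29  1.89 -0.    0.97 -0.21]
-1 [-0.09  0.29  1.89 -0.    0.97  2.94]
f [-0.2  0.2 -0.6]
w 59.88915415966893 29.99130070209503 [1.5 0.3 3.6]
down [-0.1 -0.3  1.4]
0.004 [ 0.8 -1.9  2. ]
0.002 [1.7 0.5 3.2]
0.0 [1.  1.9 4.1]
-0.001 [1.4 4.6 4.1]
-0.002 [1.1 8.4 6. ]
-0.003 [ 0.4 17.4  7.8]
10.8167 [ 0.6558562  -0.09393274]
```

```bash
cat > cad.py <<'E'
from h import *
from scipy.spatial.transform import Rotation as Ro
Zv=np.array([0,0,1.]); ky=np.radians(164.7); k=np.array([np.cos(ky),np.sin(ky),0])
C=np.array([.4882,-.0856,.022]); ln=np.radians(1.75)
def frames(al,flip,hy=ln,s=.005,u=.010):
    h=np.array([np.cos(hy),np.sin(hy),0])
    M=np.column_stack([Zv,-h,np.cross(Zv,-h)])@np.column_stack([k,Zv,np.cross(k,Zv)]).T
    d=-k*np.sin(al)-Zv*np.cos(al); y=np.cross(Zv,k)*flip
    R=np.column_stack([np.cross(y,d),y,d]); R2=M@R
    e=lambda R:Ro.from_matrix(R).as_euler("xyz").tolist()
    pick=C+k*s+Zv*u+d*.019
    place=lambda c:np.array(c)+M@(k*s+Zv*u+d*.019)
    return pick,e(R),d,place,e(R2),R2[:,2]
E
python3 - <<'E'
from cad import *
im,d=cams.snapshot("side"); save("side1",cv2.resize(im[90:250,150:350],(750,600))); P=cloud("side",d)
for l,c in(("end",(.655,-.162)),("loose",(.6559,-.094))):
    print(l,rect(P,im,c,(.08,.105),.048))
print(rect(P,im,(.656,-.129),(.08,.105),.1))
for a in(30,38,45,52):
    for f in(1,-1):
        p,e,d,pl,e2,d2=frames(np.radians(a),f); q=arm.inverse_kinematics(p.tolist(),e); x=pl([.629,.029,.05]); q2=arm.inverse_kinematics(x.tolist(),e2)
        print(a,f,p.round(3),None if q is None else np.round(q,2),x.round(3),None if q2 is None else np.round(q2,2))
E
```

```text
end [ 656.4 -158.4   63.2   87.4    2.3   91.6  271. ]
loose [ 654.6 -100.7   63.4   82.4    1.5   91.8  392. ]
[ 655.4 -130.8   63.5  142.7    1.6   91.8  586. ]
30 1 [ 0.493 -0.087  0.016] None [0.635 0.029 0.046] [-0.    0.59  2.32  3.1   0.82  1.58]
30 -1 [ 0.493 -0.087  0.016] None [0.635 0.029 0.046] [-0.    0.59  2.32  3.1   0.82 -1.56]
38 1 [ 0.495 -0.087  0.017] [-0.2   0.41  2.47  3.25  0.4  -1.62] [0.634 0.029 0.043] [-0.    0.52  2.3   3.1   0.59  1.59]
38 -1 [ 0.495 -0.087  0.017] [-0.2   0.41  2.47  3.25  0.4   1.53] [0.634 0.029 0.043] [-0.    0.52  2.3   3.1   0.59 -1.55]
45 1 [ 0.496 -0.088  0.019] [-0.19  0.47  2.5   3.23  0.61 -1.59] [0.632 0.029 0.042] [0.   0.48 2.28 3.09 0.4  1.6 ]
45 -1 [ 0.496 -0.088  0.019] [-0.19  0.47  2.5   3.23  0.61  1.55] [0.632 0.029 0.042] [ 0.    0.48  2.28  3.09  0.4  -1.54]
52 1 [ 0.498 -0.088  0.02 ] [-0.19  0.54  2.51  3.23  0.82 -1.58] [0.631 0.029 0.04 ] None
52 -1 [ 0.498 -0.088  0.02 ] [-0.19  0.54  2.51  3.23  0.82  1.56] [0.631 0.029 0.04 ] None
```

View pics/side1.png

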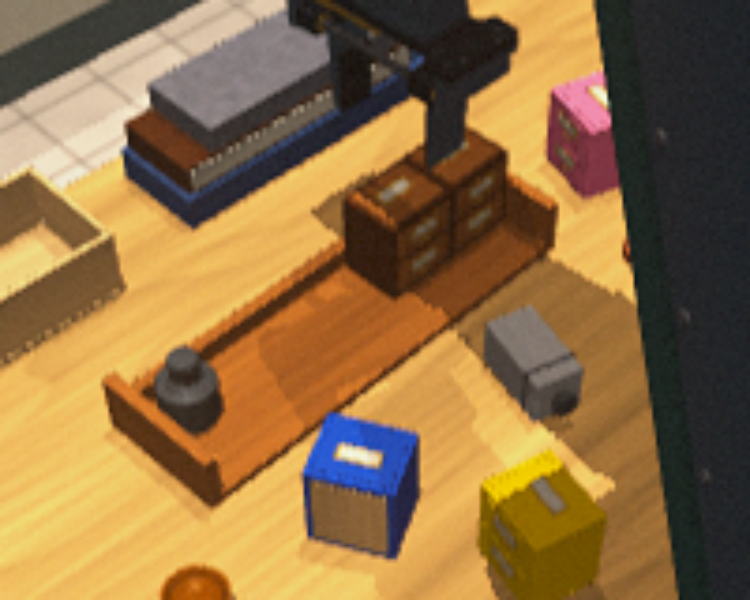

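The two modules are flush: together they measure 63.5 × 142.7 mm, with the same few mm of bias as a single module. Now the caddy, picked with the hand tilted 42° so that it can be stood up without a regrasp.

```bash
cat > pick.py <<'E'
from cad import *
al=np.radians(42); p,e,d,pl,e2,d2=frames(al,1)
t=np.array(arm.read_eef_pos()); arm.move_linear([.62,-.09,.33],vel=.3)
pre=p-.10*d; hi=pre+[0,0,.12]
q=arm.inverse_kinematics(hi.tolist(),e); print(np.round(q,2)); arm.movej(q)
arm.move_linear(pre.tolist(),vel=.25); arm.move_linear(p.tolist(),vel=.12)
print("f",np.round(arm.read_force(),1)); arm.grasp()
print("w",arm.read_width()*91,arm.read_gripper_force(),np.round(arm.read_force(),1))
arm.move_linear((p+[0,0,.15]).tolist(),vel=.2)
print("w",arm.read_width()*91,arm.read_t(),np.round(arm.read_force(),1))
c=[.629,.029,.05]
q2=arm.inverse_kinematics((pl(c)+[0,0,.15]).tolist(),e2); print(None if q2 is None else np.round(q2,2))
im,_=cams.snapshot("side"); save("side2",cv2.resize(im[70:270,130:390],(780,600)))
E
python3 pick.py
```

```text
Traceback (most recent call last):
  File "pick.py", line 5, in <module>
    q=arm.inverse_kinematics(hi.tolist(),e); print(np.round(q,2)); arm.movej(q)
                                                   ~~~~~~~~^^^^^
TypeError: unsupported operand type(s) for *: 'NoneType' and 'float'
```

```bash
python3 - <<'E'
from cad import *
ik=lambda p,e:arm.inverse_kinematics(np.asarray(p).tolist(),e)
F=lambda q:"None" if q is None else np.round(q,2).tolist()
for a in(40,45,48):
    p,e,d,pl,e2,d2=frames(np.radians(a),1); x=pl([.629,.029,.05]); print(a)
    for b in(0,.03,.06,.1): print(" back",b,F(ik(p-b*d,e)),F(ik(x-b*d2,e2)))
    for b in(.05,.1,.15): print(" up",b,F(ik(p+[0,0,b],e)),"fwd+up",F(ik(p+[.08,0,b],e)),F(ik(x+[0,0,b],e2)))
E
```

```text
40
 back 0 [-0.2, 0.43, 2.48, 3.24, 0.46, -1.61] [-0.0, 0.51, 2.3, 3.09, 0.54, 1.59]
 back 0.03 [-0.19, 0.34, 2.52, 3.26, 0.42, -1.62] [-0.0, 0.44, 2.35, 3.09, 0.52, 1.59]
 back 0.06 [-0.19, 0.24, 2.56, 3.28, 0.36, -1.64] [-0.0, 0.37, 2.4, 3.08, 0.5, 1.6]
 back 0.1 None [-0.01, 0.27, 2.46, 3.07, 0.46, 1.61]
 up 0.05 [-0.2, 0.27, 2.5, 3.28, 0.32, -1.65] fwd+up None [-0.0, 0.38, 2.31, 3.08, 0.43, 1.6]
 up 0.1 None fwd+up None [-0.0, 0.26, 2.32, 3.06, 0.32, 1.62]
 up 0.15 None fwd+up None None
45
 back 0 [-0.19, 0.47, 2.5, 3.23, 0.61, -1.59] [0.0, 0.48, 2.28, 3.09, 0.4, 1.6]
 back 0.03 [-0.19, 0.38, 2.54, 3.24, 0.57, -1.6] [-0.0, 0.41, 2.32, 3.08, 0.38, 1.61]
 back 0.06 [-0.18, 0.29, 2.59, 3.26, 0.53, -1.61] [-0.0, 0.33, 2.37, 3.07, 0.35, 1.61]
 back 0.1 [-0.17, 0.15, 2.65, 3.3, 0.45, -1.64] None
 up 0.05 [-0.19, 0.3, 2.52, 3.26, 0.46, -1.62] fwd+up [-0.15, 0.37, 2.38, 3.35, 0.39, -1.68] None
 up 0.1 [-0.19, 0.13, 2.53, 3.31, 0.31, -1.68] fwd+up None None
 up 0.15 None fwd+up None None
48
 back 0 [-0.19, 0.49, 2.51, 3.23, 0.7, -1.59] [0.0, 0.47, 2.26, 3.08, 0.32, 1.61]
 back 0.03 [-0.19, 0.42, 2.56, 3.24, 0.67, -1.59] None
 back 0.06 [-0.18, 0.33, 2.61, 3.25, 0.63, -1.6] None
 back 0.1 None None
 up 0.05 [-0.19, 0.32, 2.53, 3.25, 0.55, -1.61] fwd+up [-0.15, 0.39, 2.39, 3.33, 0.48, -1.66] None
 up 0.1 [-0.19, 0.15, 2.55, 3.29, 0.4, -1.65] fwd+up [-0.15, 0.25, 2.4, 3.39, 0.35, -1.73] None
 up 0.15 None fwd+up None None
```

```bash
cat >> cad.py <<'E'
def pitch(e,deg):
    "orientation e with the fingers turned up so they point deg below horizontal"
    R=Ro.from_euler("xyz",e).as_matrix(); d=R[:,2]; cur=np.degrees(np.arcsin(-d[2]))
    ax=np.cross(d,Zv); ax/=np.linalg.norm(ax)
    return (Ro.from_rotvec(ax*np.radians(cur-deg))*Ro.from_matrix(R)).as_euler("xyz").tolist()
E
python3 - <<'E'
from cad import *
ik=lambda p,e:arm.inverse_kinematics(np.asarray(p).tolist(),e)
F=lambda q:"None" if q is None else np.round(q,2).tolist()
for a in(42,):
    p,e,d,pl,e2,d2=frames(np.radians(a),1); x=pl([.629,.029,.05]); print(a)
    for b in(0,.06): print(" back",b,F(ik(p-b*d,e)),F(ik(x-b*d2,e2)))
    print(" up.04",F(ik(x+[0,0,.04],e2)))
    for t in(0,15,25): 
        for z in(.18,.25): print(t,z,F(ik([.52,-.095,z],pitch(e,t))),F(ik([.62,-.13,z],pitch(e,t))),F(ik([.63,.029,z],pitch(e2,t))),F(ik([.58,.029,z],pitch(e2,t))))
E
```

```text
42
 back 0 [-0.2, 0.44, 2.49, 3.24, 0.52, -1.6] [-0.0, 0.5, 2.29, 3.09, 0.48, 1.59]
 back 0.06 [-0.19, 0.26, 2.58, 3.27, 0.43, -1.63] [-0.0, 0.36, 2.39, 3.08, 0.44, 1.6]
 up.04 [-0.0, 0.4, 2.3, 3.08, 0.4, 1.61]
0 0.18 [-0.18, 0.56, 2.57, 3.23, 1.56, -1.57] [-0.23, 0.57, 2.39, 3.18, 1.39, -1.58] [-0.01, 0.57, 2.4, 3.1, 1.4, 1.58] [-0.01, 0.56, 2.48, 3.1, 1.47, 1.57]
0 0.25 [-0.18, 0.29, 2.61, 3.23, 1.33, -1.59] [-0.23, 0.37, 2.43, 3.19, 1.22, -1.59] [-0.01, 0.37, 2.43, 3.1, 1.23, 1.58] [-0.01, 0.33, 2.52, 3.1, 1.28, 1.58]
15 0.18 [-0.18, 0.3, 2.6, 3.23, 1.06, -1.59] [-0.23, 0.38, 2.41, 3.19, 0.95, -1.59] [-0.01, 0.37, 2.42, 3.1, 0.96, 1.59] [-0.01, 0.33, 2.51, 3.1, 1.01, 1.58]
15 0.25 [-0.18, 0.03, 2.61, 3.25, 0.81, -1.63] [-0.23, 0.18, 2.42, 3.2, 0.77, -1.6] [-0.01, 0.18, 2.43, 3.09, 0.77, 1.6] [-0.01, 0.11, 2.52, 3.09, 0.8, 1.6]
25 0.18 [-0.19, 0.15, 2.58, 3.25, 0.72, -1.62] [-0.23, 0.27, 2.39, 3.2, 0.66, -1.6] [-0.0, 0.27, 2.4, 3.09, 0.66, 1.6] [-0.01, 0.21, 2.49, 3.09, 0.69, 1.59]
25 0.25 [-0.19, -0.09, 2.58, 3.3, 0.48, -1.67] [-0.23, 0.1, 2.39, 3.22, 0.48, -1.62] [-0.0, 0.09, 2.39, 3.07, 0.48, 1.62] [-0.01, 0.01, 2.48, 3.07, 0.48, 1.62]<sys>:0: UserWarning: Gimbal lock detected. Setting third angle to zero since it is not possible to uniquely determine all angles.
```

```bash
cat > pick.py <<'E'
from cad import *
p,e,d,pl,e2,d2=frames(np.radians(42),1); L=lambda x,**k:arm.move_linear(np.asarray(x).tolist(),**k)
q1=arm.inverse_kinematics([.62,-.13,.25],pitch(e,15))
q=np.array(arm.read_joint_positions()); print(q.round(2),arm.read_t())
q[3:]=q1[3:]; arm.movej(q.tolist()); print(np.round(arm.read_eef_pos(),2)); arm.movej(q1)
L(p-.06*d,vel=.2,ori=e); L(p,vel=.1)
print("f",np.round(arm.read_force(),1)); arm.grasp()
print("w",arm.read_width()*91,arm.read_gripper_force(),np.round(arm.read_force(),1))
L(p+[0,0,.02],vel=.08); L([.52,-.095,.18],vel=.15,ori=pitch(e,15))
print("w",arm.read_width()*91,arm.read_t(),np.round(arm.read_force(),1))
im,_=cams.snapshot("side"); save("side2",cv2.resize(im[70:270,130:390],(780,600)))
E
python3 pick.py
```

```text
[-0.18  0.15  1.81 -0.    1.19 -0.21] 11.6
[ 0.86 -0.14  0.7 ]
f [ 0.  -0.4 -0.3]
w 43.82936707082403 30.00033974647522 [-1.3 -1.7  1.8]
w 44.081313156881514 20.575 [-0.8  0.1 -2.2]
```

View pics/side2.png

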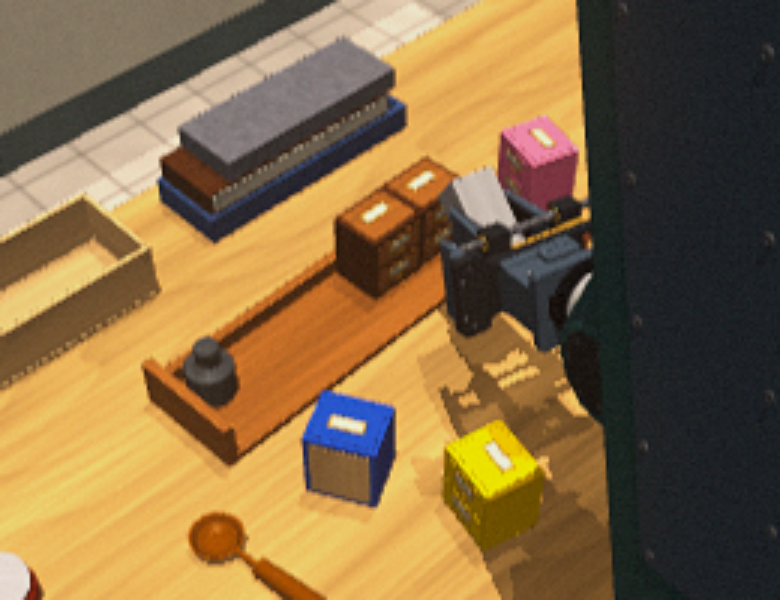

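The caddy (at about (485,205)) is held in the raised gripper at 44 mm width; nothing else has moved. Next: carry it over, turn the knob up and lower it until contact.

```bash
cat > place.py <<'E'
from cad import *
p,e,d,pl,e2,d2=frames(np.radians(42),1); L=lambda x,**k:arm.move_linear(np.asarray(x).tolist(),**k)
arm.move_ptp([.60,-.12,.25],pitch(e,15)); arm.move_ptp([.62,.029,.25],pitch(e2,15))
x=pl([.629,.029,.05])
L(x+[0,0,.04],vel=.15,ori=e2); L(x+[0,0,.006],vel=.08); arm.sleep(.2); f0=np.array(arm.read_force()); print(f0.round(1))
for z in np.arange(.004,-.0031,-.001):
    L(x+[0,0,z],vel=.02); f=np.array(arm.read_force())-f0; print(round(z,4),f.round(1))
    if f[2]>4: break
print("w",arm.read_width()*91,arm.read_t())
for n in("side","top"):
    im,dd=cams.snapshot(n); save(n+"3",cv2.resize(im[70:270,130:390] if n=="side" else im[110:260,180:375],(780,600)))
E
python3 place.py
```

```text
[-0.1 -0.  -1.2]
0.004 [-0.3 -0.2 -0.5]
0.003 [-0.2  0.6  0.6]
0.002 [ 0.6 -0.   0.9]
0.001 [-2.6 -0.1  5.3]
w 44.14058174507411 26.8917
```

View pics/side3.png

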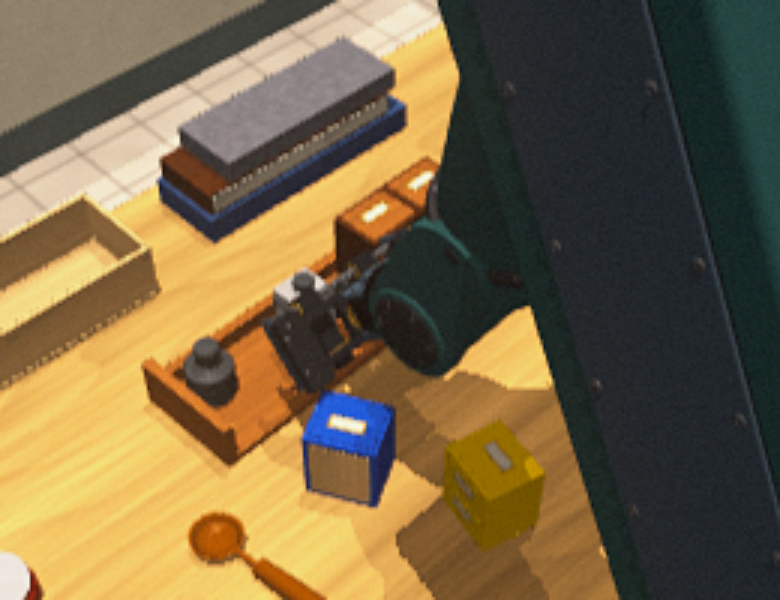

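The caddy is knob up at about (303,290), with its base in contact with the floor between the module and the weight. I release, retreat and check.

```bash
cat > rel.py <<'E'
from cad import *
p,e,d,pl,e2,d2=frames(np.radians(42),1); L=lambda x,**k:arm.move_linear(np.asarray(x).tolist(),**k)
arm.open_gripper(); x=np.array(arm.read_eef_pos()); L(x-.065*d2,vel=.08)
y=x-.065*d2; L([y[0]-.01,y[1],.22],vel=.2,ori=pitch(e2,15))
q=np.array(arm.read_joint_positions()); q[0]=-1.0; arm.movej(q.tolist()); arm.sleep(.3)
print(arm.read_t(),np.round(arm.read_force(),1)); o=[]
for n in("side","top"):
    im,dd=cams.snapshot(n); P=cloud(n,dd); o.append(im)
    print(n,"both",rect(P,im,(.656,-.129),(.08,.105),.1)); 
    print(" lid",rect(P,im,(.629,.029),(.08,.098),.04)," knob",rect(P,im,(.629,.029),(.099,.115),.04)," weight",rect(P,im,(.648,.14),(.045,.09),.04))
    f=np.load(n+"0.npz"); print(" end old/new via labels",[[(round(r["p"],2),np.round(r["at"],3).tolist()) for r in nets.spot_point(l,n)][:1] for l in("caddy","weight","end_module")])
save("fin",np.hstack([cv2.resize(o[0][70:270,130:390],(400,308)),cv2.resize(o[1][110:260,180:375],(400,308))]))
E
python3 rel.py
```

```text
31.8417 [-0.1  0.2  0.4]
side both [ 655.4 -130.5   63.8  143.2    2.4   91.9  665. ]
 lid [ 6.272e+02  2.930e+01  4.740e+01  4.420e+01 -6.000e-01  9.070e+01
  1.530e+02]  knob [628.   28.8  17.7  20.3 -43.1 104.5  36. ]  weight [644.3 141.   47.4  42.1 -32.1  54.2 212. ]
 end old/new via labels [[(0.7, [0.656, -0.096, 0.011])], [(0.7, [0.648, 0.137, 0.008])], [(0.55, [0.662, -0.168, 0.009])]]
top both [ 657.2 -129.8   63.3  140.4    3.2   90.1  737. ]
 lid [627.5  29.3  40.2  44.   -0.9  89.3 128. ]  knob [629.2  30.7  16.5  18.1  -0.9 103.3  28. ]  weight [646.1 138.5  44.1  47.5  37.9  52.  144. ]
 end old/new via labels [[(0.8, [0.63, 0.029, 0.053])], [(0.53, [0.647, 0.136, 0.012])], []]
```

View pics/fin.png

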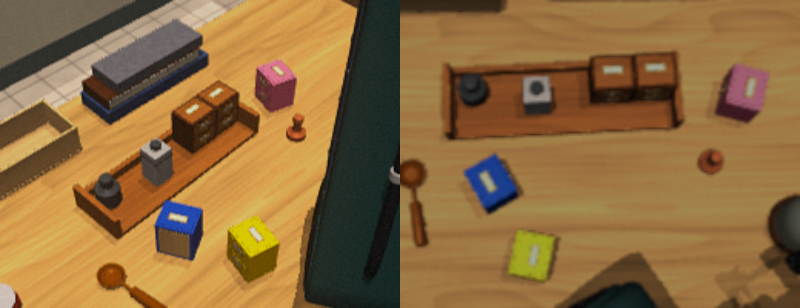

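Both modules are flush at right, about (635,75) in the top half. The caddy stands knob up at (537,90) between them and the weight at (473,88), and nothing else has moved.

```bash
python3 -c "
from h import *
print(arm.hand_in())"
```

```text
the job is handed in; nothing more can be done
None
```

I handed the job in, with no verdict returned: the loose module is flush and square against the end module, the caddy stands knob up on the lane floor between it and the weight, and the last pictures show nothing else moved.

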